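# Set up the warm-air cup dryer

## Robot

A 7-joint arm with a two-finger parallel gripper is mounted at the origin on the work surface. World frame = base frame: x ahead of the robot, y to its left, z up, the work surface at z = 0. Lengths are in mm, angles in rad, forces in N, time in s.
With the tool pointing down it reaches from about 425 to 875 mm from the base axis. Payload 8.4 kg.
Tool frame: the origin (TCP) lies between the finger pads; the fingertips stand 17 mm ahead of it and the grasp point (between the pads) lies 2 mm behind it; x points along the fingers, y is the direction in which the jaws open and shut, and the axes are right-handed (so a half turn about x gives the same grasp; the last joint's range is limited). The gripper opens to 87 mm and grips with 3 to 60 N. Pads are 19 mm wide; open, the fingers measure 117 mm over their backs; the gripper's body (75 mm by 190 mm) begins 51 mm behind the grasp point.
Start: joints at [-1.259, 0.333, 0.04, 1.465, -0.013, 1.343, -0.059], TCP at [259.571, 595.892, 239.546] pointing down, gripper open.
Joint ranges: [-2.58, 2.58], [-0.38, 2.09], [-1.3, 1.39], [0.25, 2.4], [-1.5, 4.64], [0.08, 2.09], [-2.65, 2.65]. Speed limits (rad/s): [2.22, 2.22, 2.79, 2.79, 3.14, 3.14, 3.14].

## Interface

Orientations are given as a unit quaternion [w, x, y, z].
In Python, from station import ctrl gives the robot as it stands.
- The arm moves only by the shell command python3 -m handwheel 'ROWS' [OPENING] [FORCE]. ROWS is JSON, one flat list of numbers, 4 for each row, row after row: the shift along the tool's x, y, z in m, then the turn about the tool's x in degrees. In form: [x, y, z, roll, x, y, z, roll, ...]. A call has 1 to 10 rows; each row shifts and turns the commanded pose from where the row before left it, along the tool's axes as they then stand; what a row does not reach is not made up. A row lasts 1/10 s, in which the tool goes at most 50 mm and 8.59 degrees, less where a joint would pass 70% of its speed; a pose out of reach is approached as far as the arm can. A call with a gripper value outside its range is refused whole. OPENING is the opening in per cent of the stroke, from 0 (shut) to 100 (fully open), set as the call begins (- or left out, the last holds). The fingers move at their own pace and stop on an object; FORCE is the grip in N (left out, the last holds). Time passes only in rows, so rows that do not move let the fingers close. It gives the time, the measured TCP pose, the force and the opening at its end, in the units of the state.
- ctrl.get_obs(): the state, without advancing time (a new reading comes with each control period).
- ctrl.get_image(name): name is "side" or "top" or "wrist"; returns (picture, depth): 480x640x3 uint8, red, green, blue; 480x640 float32, mm along the optical axis (not along the pixel's ray), 0 where there is no reading.
- ctrl.camera_params(name): a dict with "fx", "fy", "cx", "cy" (pixels), "rvec" (rotation vector, rad) and "tvec" (3), from world to camera coordinates, as OpenCV has them. Camera axes: x right, y down, z forward; pixel columns grow to the right and rows downward; lengths in mm; the calibration is good to about 2 mm. A picture is of the moment at which its call begins: read the wrist's pose just before it. camera_params takes no time and is no camera call; for the wrist camera it gives the pose at the moment of the call.
- ctrl.job_done(): hands the job in, once; it reports no verdict.
The state is a dict: "clock": time; "q": joint angles; "joint_vel": joint speeds; "joint_efforts": joint torques, N m; "eef_pos": TCP position; "eef_rot": TCP orientation; "contact_force": force on the tool from outside, world axes, zero at the start; "wrist_torque": the same for the moment, N m; "finger_gap": opening from 0.0 (shut) to 1.0 (fully open).
Only numpy, scipy, OpenCV 4.12 (cv2) and the standard library are available. Lean on these libraries where they do the work, as an engineer would, in place of code of your own. Each camera call takes 0.05 s, during which the arm holds its last target. There are 200 camera calls.

## Task

Get the cup dryer going: fit its loose drying rack into the well by hooking the rack's rear edge under the lip at the back and then lowering the front until the rack lies flat on its ledges, and then stand every orange cup on the rack, mouth down as they are now. After that lift the splash cover on the dryer's right-hand deck all the way back so that it stays open, flip the toggle switch under it to the rear (on), and lower the cover again until it is fully shut. Leave the jug, the canister and the coaster set where they are.

Things in the scene. Friction and masses are not known exactly. Their poses are not given: they have to be found in the camera images.
- dryer: Fixed cup dryer, a low brushed-metal box 220 (x) x 298 (y) x 60 mm high. Origin: centre of its underside on the counter; +x to its rear (away from the robot at yaw 0), +y to its left, z up. On the left it has an open well for the rack; on the right (y -149 to -43 mm) a flat deck, 60 mm above the counter, with the switch under its splash cover.
- dryer_well (a point): Centre of the dryer's well at ledge height, (0, 53, 44) mm in the dryer's frame, same axes. The well is 192 (x) x 180 mm (y) inside; its walls end 16 mm above this point. Ledges round it at this height, 25 mm wide at front and rear and 16 mm at the sides, carry the rack.
- dryer_lip (a point): Middle of the lip's front lower edge, (78, 53, 60) mm in the dryer's frame. The steel lip, 4 mm thick, runs along the rear of the well and covers its last 18 mm; its underside is 16 mm above the rear ledge. The rack is 6 mm too long to drop straight in past it.
- rack_grip (a point): Loose drying rack, about 0.36 kg: slatted dark steel plate 180 (x) x 170 (y) x 6 mm, same after a half turn, with an upright black grip across its middle, 10 mm thick (x), 50 wide (y), 28 tall. Point: centre of the grip, 20 mm above the rack's underside; z up. Starts flat on the counter left of the dryer. Fitted, this point is 20 mm above dryer_well (play 6 mm in x, 5 in y). Holds 4 cups, at x +-38, y +-42.
- cup_a_mid (a point): Orange plastic tumbler, mouth down: 82 mm high, 60 mm across the mouth (below), 47 mm across its foot (on top), about 53 mm half-way up, 50 g. The point is its centre, half-way up (41 mm); z up. Two or three of these equal cups are present; an absent one has no pose.
- cup_b_mid (a point): Orange plastic tumbler, mouth down: 82 mm high, 60 mm across the mouth (below), 47 mm across its foot (on top), about 53 mm half-way up, 50 g. The point is its centre, half-way up (41 mm); z up. Two or three of these equal cups are present; an absent one has no pose.
- cup_c_mid (a point): Orange plastic tumbler, mouth down: 82 mm high, 60 mm across the mouth (below), 47 mm across its foot (on top), about 53 mm half-way up, 50 g. The point is its centre, half-way up (41 mm); z up. Two or three of these equal cups are present; an absent one has no pose.
- cover (a joint): Angle of the splash cover in rad: 0 shut, 1.75 fully open. It opens upwards about a hinge along the dryer's y axis, at (45, any, 60) mm in the dryer's frame. Past about 1.2 rad it stays open by its weight; below that it sinks shut, damped. It is a grey hollow hood 84 x 84 x 53 mm high, 140 g, centred on y = -96 mm of the dryer.
- cover_bar (a point): Middle of the cover's handle: a round steel bar 10 mm thick, 68 mm long, along the dryer's y axis, on two arms 42 mm in front of the hood. Shut, it is at (-81, -96, 88) mm in the dryer's frame (28 mm above deck and hinge, 126 mm in front of the hinge). It swings with the cover, its axes too, and can be gripped from above at any angle.
- power (a joint): Angle of the toggle switch under the cover in rad: 0 leans to the front (off), 0.8 leans to the rear (on); upright at 0.4. It stays where it is left; flipping it takes about 2 N at its tip.
- power_tip (a point): Tip of the steel toggle, 36 mm from its pivot at (-7, -96, 64) mm in the dryer's frame, 10 to 13 mm thick. It tilts in the dryer's x-z plane.
- jug: White ceramic pour jug, 130 mm high, 104 mm wide and with a handle, bystander right of the dryer. Origin: centre of its underside.
- canister: Steel canister with a lid and black knob, 150 mm high, 106 mm wide, bystander. Origin: centre of its underside.
- coasters: Bamboo coaster set in its holder, 110 x 110 x 55 mm high, bystander. Origin: centre of its underside.
Mind the look-alikes: they are no part of the job. What is shaped like the part that bears cup_c_mid but grey is not meant.

How it is judged:
By the outcome, as a careful person would: the job done as asked, in the order asked, and still so for the second after the job is handed in, with the robot touching nothing.
Of cup_a, cup_b, cup_c only 2 to 3 are there at a start; the rules pass over those that are not, and their reading is None.
At some moment in a run one of cup_a, cup_b, cup_c may be knocked a few centimetres aside while the robot is not near it.
Once in a run the grip may slacken for a moment while it holds something.
It also fails if it takes over 210 s, if anything falls off the work surface, if the arm or the gripper's body presses on something with over 40 N, if the wrist force passes 120 N, or if a joint passes its speed limit or range.

## Working session

There is one attempt and no reset: what is moved stays moved. The work goes in short steps, Python scripts to look and compute and a shell command to move; the robot and the scene stay as the last step left them, time stands still between calls to the robot, and variables do not carry over. Pictures are saved under pics/ and viewed, about 12 in all and at most 16, crops included, and the job is handed in when it is done.

```bash
ls; mkdir -p pics
cat > h.py <<'E'
import numpy as np, cv2
from scipy.spatial.transform import Rotation as R
from station import ctrl
def cam(n):
    p=ctrl.camera_params(n); im,d=ctrl.get_image(n); return im,d,p
def save(im,f): cv2.imwrite('pics/'+f,cv2.cvtColor(im,cv2.COLOR_RGB2BGR))
def pts(d,p,u,v):
    u=np.asarray(u,float);v=np.asarray(v,float);z=d[v.astype(int),u.astype(int)]
    c=np.stack([(u-p['cx'])/p['fx']*z,(v-p['cy'])/p['fy']*z,z],-1)
    Rm=cv2.Rodrigues(np.array(p['rvec'],float))[0]
    return (c-np.array(p['tvec']).ravel())@Rm
def cloud(d,p):
    v,u=np.mgrid[0:480,0:640]; return pts(d,p,u.ravel(),v.ravel()).reshape(480,640,3)
def ray(p,u,v,z):
    Rm=cv2.Rodrigues(np.array(p['rvec'],float))[0];o=-Rm.T@np.array(p['tvec']).ravel()
    w=Rm.T@np.array([(u-p['cx'])/p['fx'],(v-p['cy'])/p['fy'],1]);return o+w*(z-o[2])/w[2]
def proj(p,X):
    q=cv2.projectPoints(np.array(X,float).reshape(-1,3),np.array(p['rvec'],float),np.array(p['tvec'],float),np.array([[p['fx'],0,p['cx']],[0,p['fy'],p['cy']],[0,0,1]]),None)[0];return q.reshape(-1,2)
def rot(o=None):
    o=o or ctrl.get_obs();w,x,y,z=o['eef_rot'];return R.from_quat([x,y,z,w]).as_matrix()
E
python3 - <<'E'
from h import *
im,d,p=cam('top');save(im,'top0.png');np.savez('top0.npz',im=im,d=d)
im,d,p=cam('side');save(im,'side0.png');np.savez('side0.npz',im=im,d=d)
o=ctrl.get_obs();print(o);print(rot(o).round(3))
print(ctrl.camera_params('top'),p)
E
```

```text
pics
{'clock': 0.1, 'q': array([-1.25919675,  0.3338432 ,  0.03988161,  1.46616978, -0.01340845,
        1.34332045, -0.05851245]), 'joint_vel': array([ 0.00072595, -0.00169639,  0.00017913, -0.001587  ,  0.00070809,
       -0.00085714, -0.00094542]), 'joint_efforts': array([ 3.17887607e-03, -6.57815051e+01,  1.33937929e+00, -4.04700136e+01,
       -5.96476556e-02,  4.09784575e-02,  6.20456603e-05]), 'eef_pos': array([259.43636042, 595.54193548, 238.75279884]), 'eef_rot': array([ 0.69216616,  0.14371736,  0.69231415, -0.14474958]), 'contact_force': array([ 0.10876627, -0.52694996, -0.30299472]), 'wrist_torque': array([-0.02365964, -0.03785259, -0.04062074]), 'finger_gap': 0.999130049136814}
[[-0.001  0.399  0.917]
 [-0.001  0.917 -0.399]
 [-1.    -0.001  0.   ]]
{'fx': 434.8523713002102, 'fy': 434.8523713002102, 'cx': 320.73132439386677, 'cy': 232.77622140961483, 'rvec': array([ 2.1432186 , -2.10179129,  0.14669074]), 'tvec': array([ 32.28896457, 575.74927863, 952.67412754])} {'fx': 472.735687293531, 'fy': 472.735687293531, 'cx': 316.31247416889653, 'cy': 230.2008006689332, 'rvec': array([ 2.36212047, -0.78405568,  0.2733361 ]), 'tvec': array([-421.49954205,  334.07919748, 1049.35789909])}
```

```bash
python3 -m handwheel --help 2>&1 | head -30
```

```text
invalid input: not JSON, or not a number
```

View pics/top0.png

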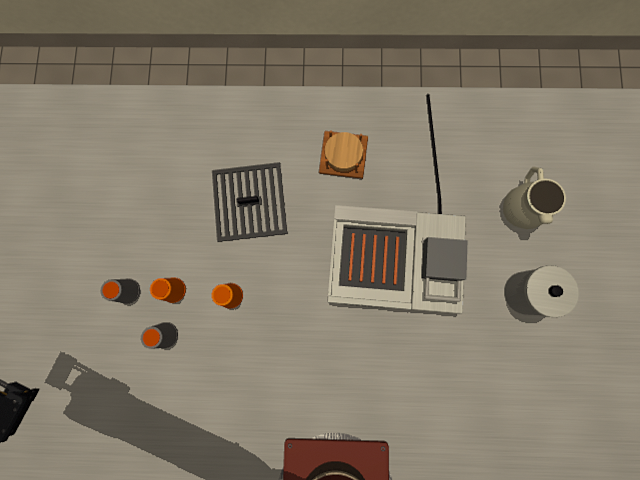

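View pics/side0.png

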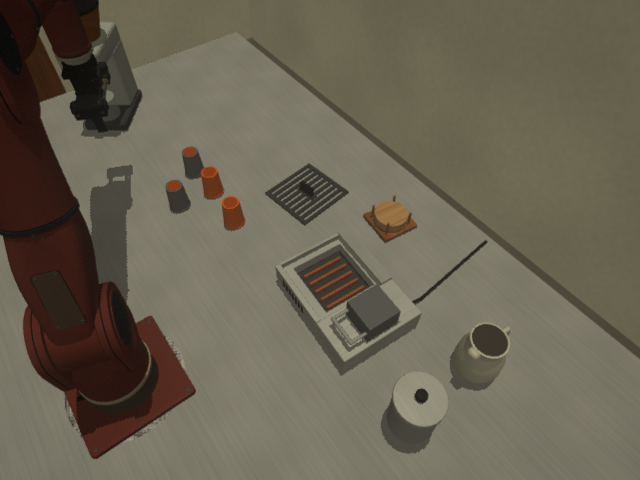

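Top view: the dryer is at about (398,260), the rack at (249,201) with its grip across y, and the coasters, jug and canister are bystanders. Candidate cups are the orange bodies at (168,289) and (228,295) and the grey bodies with an orange foot at (120,291) and (158,336). The first two look meant and the grey ones look like decoys. I'll confirm in a crop and measure at the same time.

```bash
cat > meas.py <<'E'
from h import *
def rect(P):
    r=cv2.minAreaRect(P[:,:2].astype(np.float32)); return r
def cups(im,d,p):
    C=cloud(d,p);hsv=cv2.cvtColor(im,cv2.COLOR_RGB2HSV);
    m=((hsv[...,0]<16)&(hsv[...,1]>180)&(hsv[...,2]>90)&(C[...,2]>4)&(C[...,2]<150)).astype(np.uint8)
    n,l,s,c=cv2.connectedComponentsWithStats(m)
    for i in range(1,n):
        if s[i,4]<80: continue
        P=C[l==i];z=np.percentile(P[:,2],98)
        t=P[P[:,2]>z-6];e=cv2.minEnclosingCircle(t[:,:2].astype(np.float32))
        print('cup',c[i].round(),s[i,4],'z',np.percentile(P[:,2],[2,98]).round(1),'top med',np.median(t,0).round(1),'circ',np.round(e[0],1),round(e[1],1))
E
python3 - <<'E'
from meas import *
a=np.load('top0.npz');im,d=a['im'],a['d'];p=ctrl.camera_params('top')
cups(im,d,p)
C=cloud(d,p);u0=slice(190,330);
print('table z',np.median(C[380:420,500:600,2]))
M=np.zeros((480,640),bool);M[200:320,322:472]=1
# dryer top surface
t=M&(abs(C[...,2]-60)<4);print('dryer',rect(C[t]),t.sum())
t=M&(C[...,2]>20);print('dryer any',rect(C[t]))
t=M&(abs(C[...,2]-113)<6);print('hood',rect(C[t]),np.median(C[t],0))
M[:]=0;M[155:250,205:295]=1
g=cv2.cvtColor(im,cv2.COLOR_RGB2GRAY)
t=M&(g<100)&(C[...,2]<12);print('rack',rect(C[t]))
t=M&(g<70)&(C[...,2]>20)&(C[...,2]<40);print('grip',rect(C[t]),t.sum(),np.median(C[t],0))
save(cv2.resize(im[270:355,85:260],None,fx=4,fy=4),'cups0.png')
E
```

```text
cup [343. 159.] 508 z [ 7.4 53.6] top med [748.7  26.6  54.2] circ [778.5  -5.4] 52.5
cup [351. 257.] 104 z [15.5 29.6] top med [521.7 -27.5  26.2] circ [525.6 -27.5] 54.1
cup [362. 258.] 110 z [21.3 29.2] top med [518.8 -53.2  26.2] circ [523.9 -53.2] 54.2
cup [373. 259.] 103 z [22.4 29. ] top med [520.2 -78.8  25.4] circ [521.6 -78.5] 53.6
cup [384. 259.] 111 z [21.2 29.3] top med [ 519.8 -104.3   25.4] circ [ 520.1 -104.1] 54.2
cup [396. 260.] 112 z [22.4 28.6] top med [ 517.9 -131.5   25.3] circ [ 518.4 -131.9] 54.0
cup [167. 289.] 614 z [ 7.6 85.3] top med [439.8 392.   82.2] circ [439.2 392.7] 23.9
cup [110. 290.] 212 z [79.  85.5] top med [433.9 503.1  82.4] circ [434.3 503.1] 19.2
cup [226. 295.] 519 z [ 7.3 85.3] top med [429.7 257.   82.3] circ [429.2 255.8] 23.0
cup [151. 337.] 226 z [78.8 85.6] top med [334.8 404.5  82.4] circ [335.1 404.2] 18.4
table z -0.6948244587515819
dryer ((519.5081787109375, -129.3083038330078), (297.71734619140625, 220.6558074951172), 86.36752319335938) 4198
dryer any ((525.4005126953125, -129.781494140625), (303.7542724609375, 240.0767059326172), 87.87962341308594)
hood ((516.0665893554688, -225.52696228027344), (85.38546752929688, 84.67021179199219), 85.86082458496094) [ 515.14841557 -224.8465745   112.55201054]
rack ((657.859130859375, 222.7100830078125), (181.73533630371094, 171.0291748046875), 7.707062721252441)
grip ((658.6534423828125, 221.9835205078125), (11.822049140930176, 47.57399368286133), 7.734058380126953) 104 [656.46438763 222.74509562  33.17069826]
```

View pics/cups0.png

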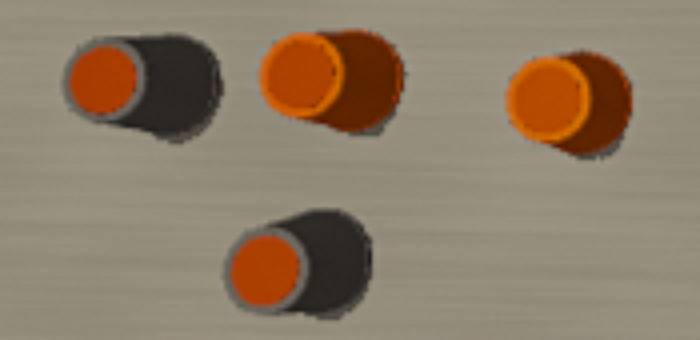

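The crop shows the two solid-orange cups with orange bodies at (168,289) and (228,295). They are the meant ones. The other two at (120,291) and (158,336) have grey bodies with only an orange foot, so they are look-alikes.

Estimated poses: dryer (519.5,-129.3) with yaw -3.6°, rack (658,222.5) with yaw 7.7°.

```bash
cat > plan.py <<'E'
import sys
from h import *
# plan x y z yang : roll first, then the shift in tool axes (m) after the roll
def plan(x,y,z,ang):
    o=ctrl.get_obs();M=rot(o);a=np.degrees(np.arctan2(M[1,1],M[0,1]))
    dr=(ang-a+90)%180-90
    M2=M@R.from_euler('x',-dr,degrees=True).as_matrix()
    s=M2.T@(np.array([x,y,z])-o['eef_pos'])/1000
    print('t',round(o['clock'],1),'pos',o['eef_pos'].round(1),'ang',a.round(1),'roll',round(-dr,2),'shift',s.round(4),'F',o['contact_force'].round(1),'gap',round(o['finger_gap']*87,1),'q7',o['q'][6].round(2))
if __name__=='__main__': plan(*map(float,sys.argv[1:5]))
E
python3 plan.py 658 222.5 140 97.7
python3 -m handwheel '[0,0,0,-6.24, 0,0,0,-6.24, 0,0,0,-6.24, 0,0,0,-6.24, 0,0,0,-6.24]' 100 25
python3 plan.py 658 222.5 140 97.7
```

```text
t 0.1 pos [259.4 595.5 238.8] ang 66.5 roll -31.24 shift [ 0.0991 -0.423   0.3451] F [ 0.1 -0.5 -0.3] gap 86.9 q7 -0.06
clock: 0.6
eef_pos: [259.5, 595.6, 239.0]
eef_rot: [0.705, -0.049, 0.706, 0.048]
contact_force: [0.5, -0.1, 0.2]
finger_gap: 0.999
t 0.6 pos [259.5 595.6 239. ] ang 97.9 roll 0.22 shift [ 0.0992 -0.4231  0.345 ] F [ 0.5 -0.1  0.2] gap 86.9 q7 0.47
```

```bash
for i in 1 2; do python3 -m handwheel '[0,-0.0212,0.0172,0, 0,-0.0212,0.0172,0, 0,-0.0212,0.0172,0, 0,-0.0212,0.0172,0, 0,-0.0212,0.0172,0, 0,-0.0212,0.0172,0, 0,-0.0212,0.0172,0, 0,-0.0212,0.0172,0, 0,-0.0212,0.0172,0, 0,-0.0212,0.0172,0]' >/dev/null; done
python3 -m handwheel '[0.02,0,0,0, 0.02,0,0,0, 0.02,0,0,0, 0,0,0,0]' >/dev/null
python3 plan.py 658 222.5 26 97.7
python3 - <<'E'
from meas import *
im,d,p=cam('wrist');C=cloud(d,p);save(im,'w0.png')
g=cv2.cvtColor(im,cv2.COLOR_RGB2GRAY)
t=(g<80)&(C[...,2]>24)&(C[...,2]<42)&(abs(C[...,0]-658)<40)&(abs(C[...,1]-222)<50);print('grip',rect(C[t]),t.sum(),np.median(C[t],0))
E
```

```text
t 3.0 pos [655.2 221.  175.8] ang 97.7 roll -0.04 shift [0.1498 0.0014 0.0038] F [-0.4 -0.1 -0.5] gap 87.2 q7 1.39
grip ((657.1189575195312, 221.08094787597656), (9.346234321594238, 48.991310119628906), 7.638631820678711) 728 [656.28715744 221.16128189  31.88709802]
```

View pics/w0.png

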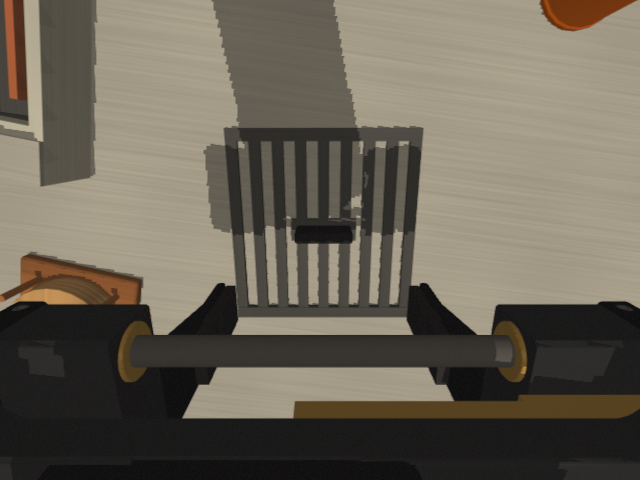

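Wrist view: the rack's grip is at (323,233), between the open fingers and aligned with them. Descending to grip and lift it.

```bash
python3 -m handwheel '[0.02,0,0.0004,0, 0.02,0,0.0004,0, 0.02,0,0.0004,0, 0.02,0,0.0004,0, 0.02,0,0.0004,0, 0.02,0,0,0, 0.015,0,0,0, 0.01,0,0,0, 0.004,0,0,0,0,0,0,0]' >/dev/null
python3 plan.py 657.1 221.3 26 97.7
python3 -m handwheel '[0,0,0,0,0,0,0,0,0,0,0,0,0,0,0,0,0,0,0,0,0,0,0,0,0,0,0,0]' 45 30
python3 plan.py 657.1 221.3 26 97.7
```

```text
t 4.0 pos [659.1 221.9  30.7] ang 97.7 roll -0.03 shift [ 0.0047 -0.0003 -0.0021] F [ 0.6  0.6 -0.4] gap 86.8 q7 1.41
clock: 4.75
eef_pos: [659.0, 221.9, 30.7]
eef_rot: [0.706, -0.047, 0.705, 0.047]
contact_force: [-0.3, 0.7, 1.2]
finger_gap: 0.57
t 4.8 pos [659.  221.9  30.7] ang 97.7 roll -0.04 shift [ 0.0047 -0.0003 -0.002 ] F [-0.3  0.7  1.2] gap 49.6 q7 1.41
```

The hold is a bit high and 2 mm off, so I'll regrip 5 mm lower and then lift.

```bash
python3 -m handwheel '[0,0,0,0,0,0,0,0,0.0025,0,-0.001,0,0.0022,0,-0.001,0,0,0,0,0]' 75 30 >/dev/null
python3 -m handwheel '[0,0,0,0,0,0,0,0,0,0,0,0,0,0,0,0,0,0,0,0,0,0,0,0]' 45 30 >/dev/null
python3 plan.py 657.1 221.3 26 97.7
python3 -m handwheel '[-0.005,0,0,0,-0.01,0,0,0,-0.02,0,0,0,-0.025,0,0,0,-0.025,0,0,0,-0.025,0,0,0,-0.025,0,0,0,-0.01,0,0,0,0,0,0,0]' 
python3 plan.py 522.8 -76.4 130 86.4
```

```text
t 5.8 pos [657.1 221.6  26. ] ang 97.7 roll -0.04 shift [-0.     -0.0003 -0.    ] F [0.2 0.3 0.1] gap 49.7 q7 1.41
clock: 6.75
eef_pos: [657.8, 221.7, 172.7]
eef_rot: [0.706, -0.047, 0.705, 0.048]
contact_force: [0.3, -0.2, -4.2]
finger_gap: 0.568
t 6.8 pos [657.8 221.7 172.7] ang 97.7 roll 11.26 shift [ 0.042  -0.3061 -0.1161] F [ 0.3 -0.2 -4.2] gap 49.4 q7 1.39
```

```bash
python3 -m handwheel '[0,0,0,3.75,0,0,0,3.75,0,0,0,3.75]'  >/dev/null
python3 plan.py 506.9 -75.4 150 86.4
python3 -m handwheel '[0,-0.02,-0.0086,0,0,-0.03,-0.0129,0,0,-0.03,-0.0129,0,0,-0.03,-0.0129,0,0,-0.03,-0.0129,0,0,-0.03,-0.0129,0,0,-0.03,-0.0129,0,0,-0.03,-0.0129,0,0,-0.03,-0.0129,0,0,-0.03,-0.0129,0]'  >/dev/null
python3 -m handwheel '[0.005,-0.01,-0.004,0,0.005,-0.005,-0.002,0,0.005,0,0,0,0,0,0,0]'  >/dev/null
python3 plan.py 506.9 -75.4 150 86.4
python3 - <<'E'
from meas import *
im,d,p=cam('wrist');C=cloud(d,p);save(im,'w1.png')
E
```

```text
t 7.0 pos [656.1 221.2 168.7] ang 86.3 roll -0.14 shift [ 0.0195 -0.3053 -0.1302] F [ 0.4  0.2 -4.3] gap 49.9 q7 1.2
t 8.4 pos [507.2 -73.4 154.6] ang 86.5 roll 0.1 shift [ 0.0046 -0.0021 -0.0002] F [ 1.1  0.8 -4.1] gap 49.2 q7 1.62
```

View pics/w1.png

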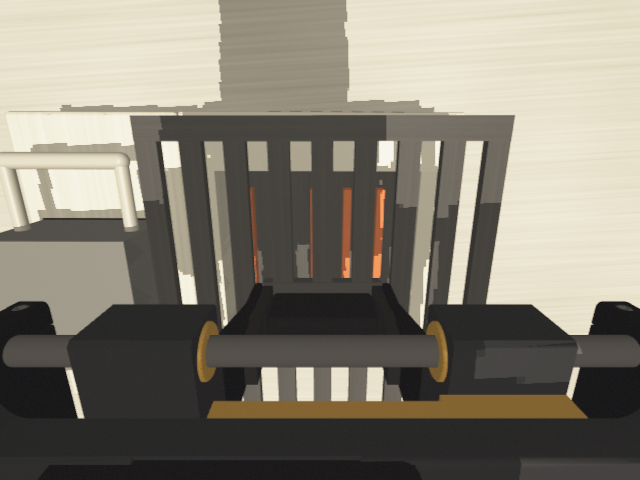

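Wrist view: the rack is held square with its front bar at row ~127, the well is below it, and the cover bar is at (65,160). Checking the rack's tilt and position relative to the well numerically.

```bash
cat > rk.py <<'E'
from meas import *
def rk(zlo,zhi,name='wrist',lim=110,gmax=75):
    im,d,p=cam(name);C=cloud(d,p);o=ctrl.get_obs();e=o['eef_pos']
    g=cv2.cvtColor(im,cv2.COLOR_RGB2GRAY)
    th=np.radians(-3.6);D=(C[...,:2]-[519.5,-129.3])@np.array([[np.cos(th),-np.sin(th)],[np.sin(th),np.cos(th)]])
    C=np.dstack([D,C[...,2]]) # dryer frame
    t=(g<gmax)&(C[...,2]>zlo)&(C[...,2]<zhi)&(abs(C[...,0])<130)&(abs(C[...,1]-53)<lim)
    P=C[t];A=np.c_[P[:,:2],np.ones(len(P))]
    for _ in range(4):
        s=np.linalg.lstsq(A,P[:,2],rcond=None)[0];k=abs(A@s-P[:,2])<4;A=A[k];P=P[k]
    print(name,'slope x,y',s[:2].round(4),'z at x=-90/0/90',[(s@[x,53,1]).round(1) for x in(-90,0,90)],'n',len(P),'x',np.percentile(P[:,0],[.3,99.7]).round(1),'y',np.percentile(P[:,1],[.5,99.5]).round(1),'rect',rect(P))
    return im,d,p,C
E
python3 - <<'E'
from rk import *
im,d,p,C=rk(100,150)
m=abs(C[...,2]-60)<4
m&=(abs(C[...,0]+103)<12)
print('front wall x',np.percentile(C[m][:,0],[1,99]).round(1),m.sum())
m=(abs(C[...,2]-60)<4)&(C[...,0]<-98); print('dryer z',np.median(C[m][:,2]))
im,d,p,C=rk(100,150,'top')
E
```

```text
wrist slope x,y [-0.0051  0.0008] z at x=-90/0/90 [np.float64(133.3), np.float64(132.9), np.float64(132.4)] n 31771 x [-104.3   -0.8] y [-29.3 138.8] rect ((-27.48810577392578, 54.634849548339844), (153.6939239501953, 171.18545532226562), 0.009515171870589256)
front wall x [-110.8  -91.6] 5194
dryer z 58.11421551603938
top slope x,y [ 0.0011 -0.0019] z at x=-90/0/90 [np.float64(135.1), np.float64(135.2), np.float64(135.3)] n 652 x [-103.3   73.2] y [ 83.  139.6] rect ((-14.957710266113281, 112.85718536376953), (177.59022521972656, 57.93763732910156), 1.8725576400756836)
```

```bash
python3 -m handwheel '[0.01,-0.001,0,0,0.015,-0.001,0,0,0.015,0,0,0,0.01,0,0,0,0.009,0,0,0,0.003,0,0,0,0,0,0,0]' - 18 
python3 -m handwheel '[0.003,0,0,0,0.002,0,0,0,0.002,0,0,0,0.002,0,0,0,0.002,0,0,0,0,0,0,0]'
python3 - <<'E'
from rk import *
im,d,p,C=rk(40,80,gmax=70)
rk(40,90,'top')
import plan; plan.plan(520.9,-76,80,86.4)
E
```

```text
clock: 9.3
eef_pos: [507.3, -76.6, 93.6]
eef_rot: [0.707, 0.022, 0.707, -0.022]
contact_force: [-0.3, -0.0, -3.4]
finger_gap: 0.57
clock: 9.9
eef_pos: [507.8, -76.7, 83.0]
eef_rot: [0.707, 0.022, 0.706, -0.022]
contact_force: [1.6, 0.5, -2.6]
finger_gap: 0.574
wrist slope x,y [-0.036  -0.0012] z at x=-90/0/90 [np.float64(63.7), np.float64(60.4), np.float64(57.2)] n 32469 x [-104.5   -7. ] y [-32.5 135.6] rect ((-26.732261657714844, 40.02595138549805), (193.707763671875, 155.64801025390625), 89.82425689697266)
top slope x,y [-0.0337  0.0034] z at x=-90/0/90 [np.float64(65.0), np.float64(62.0), np.float64(58.9)] n 643 x [-104.2   74.7] y [ 85.2 136.2] rect ((-14.791084289550781, 110.26449584960938), (53.11861801147461, 179.35520935058594), 89.6109848022461)
t 10.0 pos [507.6 -76.7  83. ] ang 86.4 roll 0.01 shift [0.003  0.0015 0.0132] F [ 0.6  0.8 -3. ] gap 49.8 q7 1.66
```

Pivoting works: the front edge sits on the front wall and the rear is dropping. A little lower still, then slide to the rear.

```bash
python3 -m handwheel '[0.002,0.0007,0,0,0.002,0.0007,0,0,0,0,0,0]'
python3 - <<'E'
from rk import *
rk(40,80,gmax=70); rk(30,90,'top')
E
python3 -m handwheel '[0,0,0.002,0,0,0,0.002,0,0,0,0.002,0,0,0,0.002,0,0,0,0,0]'
python3 - <<'E'
from rk import *
rk(30,80,gmax=70); rk(30,90,'top')
import plan; plan.plan(520.9,-76,80,86.4)
E
```

```text
clock: 10.3
eef_pos: [507.3, -75.2, 78.6]
eef_rot: [0.707, 0.022, 0.707, -0.022]
contact_force: [0.8, -0.4, -3.4]
finger_gap: 0.567
wrist slope x,y [-0.0892 -0.0014] z at x=-90/0/90 [np.float64(63.3), np.float64(55.3), np.float64(47.2)] n 32534 x [-105.5  -11. ] y [-31.3 136.9] rect ((-50.48278045654297, 42.135929107666016), (110.60202026367188, 198.18218994140625), 0.28715717792510986)
top slope x,y [-0.0891  0.0067] z at x=-90/0/90 [np.float64(64.7), np.float64(56.7), np.float64(48.6)] n 598 x [-105.6   71.6] y [ 87.3 137.8] rect ((-17.05347442626953, 112.52713012695312), (51.83851623535156, 178.02975463867188), 89.08751678466797)
clock: 10.9
eef_pos: [515.7, -75.8, 78.8]
eef_rot: [0.707, 0.022, 0.707, -0.022]
contact_force: [-0.3, -0.4, -4.5]
finger_gap: 0.571
wrist slope x,y [-0.08   -0.0027] z at x=-90/0/90 [np.float64(63.5), np.float64(56.4), np.float64(49.2)] n 32140 x [-97.   -3.1] y [-55.3 136.9] rect ((-45.030391693115234, 43.74774169921875), (199.8634796142578, 108.52799987792969), 86.7524185180664)
top slope x,y [-0.0808  0.0016] z at x=-90/0/90 [np.float64(64.9), np.float64(57.6), np.float64(50.3)] n 586 x [-97.2  77.9] y [ 87.8 138.6] rect ((-9.681617736816406, 112.28523254394531), (53.125328063964844, 176.00291442871094), 89.8956069946289)
t 11.0 pos [515.4 -75.8  78.8] ang 86.4 roll 0.01 shift [-0.0012  0.0001  0.0055] F [-0.1  1.2 -4.3] gap 49.5 q7 1.66
```

```bash
python3 -m handwheel '[0,0,0.002,0,0,0,0.002,0,0,0,0.002,0,0,0,0.001,0,0,0,0,0]'
python3 -m handwheel '[0.002,0,0,0,0.002,0,0,0,0.002,0,0,0,0.002,0,0,0,0.001,0,0,0,0,0,0,0]'
python3 - <<'E'
from rk import *
rk(30,80,gmax=70); rk(30,90,'top')
import plan; plan.plan(520.9,-76,70,86.4)
E
```

```text
clock: 11.5
eef_pos: [522.6, -76.2, 78.8]
eef_rot: [0.707, 0.022, 0.707, -0.022]
contact_force: [-0.7, 0.5, -4.2]
finger_gap: 0.571
clock: 12.1
eef_pos: [522.3, -76.2, 70.0]
eef_rot: [0.707, 0.022, 0.707, -0.022]
contact_force: [-3.4, 0.3, 1.4]
finger_gap: 0.57
wrist slope x,y [ 0.0344 -0.015 ] z at x=-90/0/90 [np.float64(47.0), np.float64(50.1), np.float64(53.2)] n 18047 x [-89.4  -4.6] y [-17.3 137. ] rect ((-46.695091247558594, 56.66156768798828), (175.0681915283203, 88.2166748046875), 86.93791961669922)
top slope x,y [-0.0008  0.0041] z at x=-90/0/90 [np.float64(49.2), np.float64(49.1), np.float64(49.0)] n 494 x [-89.2  78.6] y [ 89.9 138.6] rect ((-5.143409729003906, 114.3546142578125), (168.47903442382812, 49.47322463989258), 0.3126358091831207)
t 12.2 pos [522.3 -76.3  70. ] ang 86.4 roll 0.01 shift [-0.      0.0002 -0.0014] F [-4.2  0.2  1.7] gap 50.0 q7 1.67
```

The rack is flat at ledge height. Release it, rise and look.

```bash
python3 -m handwheel '[0,0,0,0,0,0,0,0,0,0,0,0,0,0,0,0,-0.005,0,0,0,-0.015,0,0,0,-0.025,0,0,0,-0.025,0,0,0,-0.025,0,0,0,-0.025,0,0,0]' 80 30
python3 plan.py 429.5 256.3 130 86.4
python3 -m handwheel '[0,0.02,-0.006,0,0,0.03,-0.01,0,0,0.03,-0.01,0,0,0.03,-0.01,0,0,0.03,-0.01,0,0,0.03,-0.01,0]' 100
python3 - <<'E'
from rk import *
im,d,p,C=rk(40,58,'top')
save(cv2.resize(im[190:330,180:480],None,fx=2.6,fy=2.6),'t1.png')
cups(im,d,p)
import plan; plan.plan(429.5,256.3,130,86.4)
E
```

```text
clock: 13.2
eef_pos: [522.4, -76.3, 191.3]
eef_rot: [0.707, 0.022, 0.707, -0.022]
contact_force: [-0.0, 0.3, -0.1]
finger_gap: 0.802
t 13.2 pos [522.4 -76.3 191.3] ang 86.4 roll -0.0 shift [ 0.0613  0.3261 -0.1136] F [-0.   0.3 -0.1] gap 69.7 q7 1.62
clock: 13.8
eef_pos: [476.8, 98.1, 190.4]
eef_rot: [0.707, 0.022, 0.707, -0.022]
contact_force: [0.9, 0.3, -0.3]
finger_gap: 0.999
top slope x,y [-0.0003 -0.0005] z at x=-90/0/90 [np.float64(49.3), np.float64(49.3), np.float64(49.3)] n 2187 x [-89.2  78.3] y [-29.6 136.2] rect ((-5.261749267578125, 50.51005554199219), (168.44998168945312, 176.2474365234375), 0.047331977635622025)
cup [343. 159.] 532 z [ 7.9 53.2] top med [749.9  26.6  53.5] circ [778.8  -5.6] 52.5
cup [351. 257.] 94 z [21.3 29. ] top med [525.  -27.7  25.9] circ [525.6 -27.5] 54.1
cup [168. 289.] 693 z [ 5.8 85. ] top med [440.  392.3  81.9] circ [439.8 392.7] 23.4
cup [110. 290.] 211 z [78.8 85.5] top med [434.  502.9  82.5] circ [434.1 502.8] 18.6
cup [151. 337.] 226 z [78.8 85.2] top med [334.8 403.7  82.3] circ [334.8 404.1] 18.3
t 13.8 pos [475.4 103.7 190.3] ang 86.7 roll 0.31 shift [ 0.0606  0.1493 -0.0553] F [-1.6  5.2  0.5] gap 86.6 q7 1.22
```

View pics/t1.png

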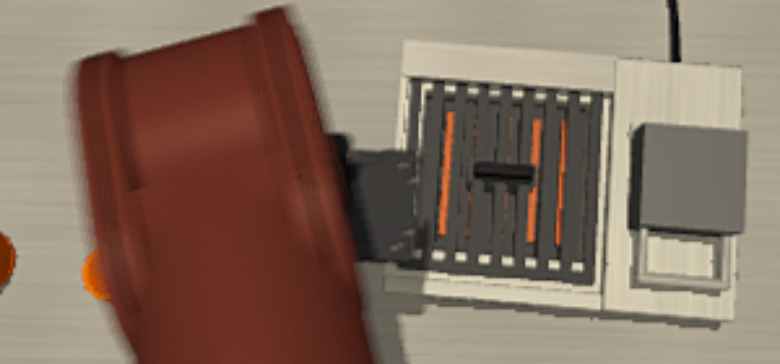

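The crop shows the rack flat in the well, rear edge under the lip, with the grip at (505,172). The depth plane is level at 49.3 mm. Next is the nearer cup, measured from the wrist.

```bash
python3 -m handwheel '[0,0.03,-0.011,0,0,0.03,-0.011,0,0,0.03,-0.011,0,0,0.025,-0.009,0,0,0.02,-0.0075,0,0,0.012,-0.004,0,0,0,0,0,0,0,0,0]' 100
python3 - <<'E'
from meas import *
im,d,p=cam('wrist');save(im,'w2.png');cups(im,d,p)
import plan; plan.plan(429.5,256.3,43,86.4)
E
```

```text
clock: 14.65
eef_pos: [433.4, 246.0, 189.9]
eef_rot: [0.707, 0.022, 0.707, -0.023]
contact_force: [0.1, -0.2, 0.8]
finger_gap: 0.999
cup [550.  89.] 2600 z [79.2 82.1] top med [334.3 403.6  80.6] circ [334.8 403.4] 18.9
cup [333. 227.] 4238 z [ 6.  81.7] top med [427.2 255.3  80.5] circ [428.5 255.1] 23.5
cup [496. 229.] 5849 z [ 5.9 81.6] top med [438.  390.8  80.3] circ [439.2 391.9] 24.1
t 14.7 pos [433.6 245.7 189.9] ang 86.3 roll -0.07 shift [ 0.1469  0.0104 -0.0048] F [-0.2 -0.4 -0.1] gap 87.2 q7 0.91
```

View pics/w2.png

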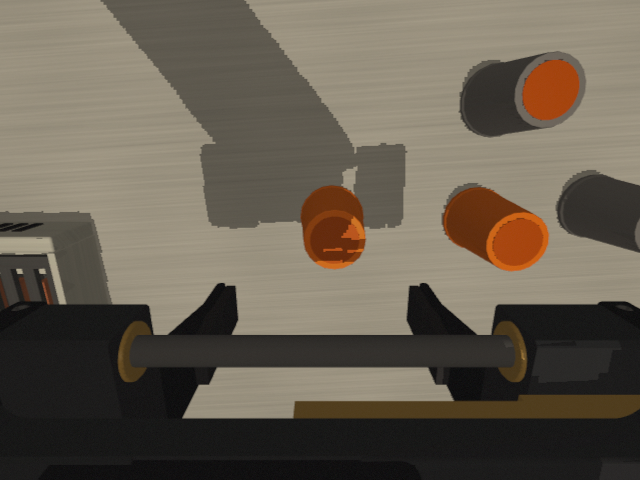

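Wrist view: the target cup is at (333,240), fully orange, between the fingers. The second orange cup is at (497,230), with grey ones at (525,95) and (600,210). Grasping the first.

```bash
python3 -m handwheel '[0.01,0.005,-0.0028,0,0.02,0.0045,-0.0027,0,0.025,0,0,0,0.025,0,0,0,0.025,0,0,0,0.02,0,0,0,0.015,0,0,0,0.0065,0,0,0,0,0,0,0]' 100 >/dev/null
python3 plan.py 428.5 255.5 43 86.4
python3 -m handwheel '[0,0,0,0,0,0,0,0,0,0,0,0,0,0,0,0,0,0,0,0,0,0,0,0]' 45 15 
python3 -m handwheel '[-0.005,0,0,0,-0.015,0,0,0,-0.025,0,0,0,-0.025,0,0,0,-0.025,0,0,0,-0.025,0,0,0,-0.015,0,0,0,0,0,0,0]'
python3 - <<'E'
from plan import *
th=np.radians(-3.6);c,s=np.cos(th),np.sin(th)
for x,y in((38,95),(-38,95)):
    X=519.5+c*(x+.8)-s*y;Y=-129.3+s*(x+.8)+c*y;print(X,Y);plan(X,Y,140,86.4)
E
```

```text
t 15.6 pos [427.6 256.1  42.4] ang 86.4 roll -0.03 shift [-0.0006 -0.0005  0.001 ] F [-0.1  0.1  1.5] gap 86.7 q7 0.9
clock: 16.2
eef_pos: [428.2, 256.9, 43.6]
eef_rot: [0.707, 0.022, 0.707, -0.022]
contact_force: [0.1, -0.3, 2.3]
finger_gap: 0.619
clock: 17.0
eef_pos: [429.1, 257.5, 180.7]
eef_rot: [0.708, 0.023, 0.706, -0.021]
contact_force: [-0.0, -0.2, -0.5]
finger_gap: 0.619
564.1885364183017 -36.92373295705157
t 17.0 pos [429.1 257.5 180.7] ang 86.4 roll 0.0 shift [ 0.0404 -0.2855  0.1532] F [-0.  -0.2 -0.5] gap 53.9 q7 0.88
488.3385050577531 -32.15165347282375
t 17.0 pos [429.1 257.5 180.7] ang 86.4 roll 0.0 shift [ 0.0402 -0.2855  0.0772] F [-0.  -0.2 -0.5] gap 53.9 q7 0.88
```

```bash
python3 -m handwheel '[0,-0.02,0.0107,0,0,-0.03,0.0161,0,0,-0.03,0.0161,0,0,-0.03,0.0161,0,0,-0.03,0.0161,0,0,-0.03,0.0161,0,0,-0.03,0.0161,0,0,-0.03,0.0161,0,0,-0.03,0.0161,0,0,-0.02,0.0107,0]' >/dev/null
python3 -m handwheel '[0.01,-0.005,0.003,0,0.015,0,0,0,0,0,0,0,0,0,0,0]' 
python3 plan.py 564.2 -36.9 95 86.4
```

```text
clock: 18.4
eef_pos: [562.2, -35.6, 152.3]
eef_rot: [0.706, 0.022, 0.708, -0.021]
contact_force: [0.2, -0.0, 0.4]
finger_gap: 0.62
t 18.4 pos [562.2 -35.6 152.3] ang 86.5 roll 0.12 shift [ 0.0572 -0.0012  0.0022] F [ 0.2 -0.   0.4] gap 54.0 q7 1.57
```

```bash
python3 -m handwheel '[0.015,-0.0006,0.001,0,0.02,-0.0006,0.001,0,0.012,0,0,0,0.006,0,0,0,0.003,0,0,0,0,0,0,0]'
python3 -m handwheel '[0.0015,0,0,0,0,0,0,0]'
```

```text
clock: 19.0
eef_pos: [565.1, -38.4, 97.3]
eef_rot: [0.707, 0.022, 0.707, -0.022]
contact_force: [-0.6, 0.4, -0.1]
finger_gap: 0.62
clock: 19.2
eef_pos: [565.4, -38.5, 96.3]
eef_rot: [0.707, 0.022, 0.706, -0.022]
contact_force: [0.2, 0.2, -0.8]
finger_gap: 0.618
```

```bash
python3 -m handwheel '[0.0015,0.0005,0,0,0,0,0,0,0.001,0.0005,0,0,0,0,0,0]'
python3 -m handwheel '[0,0,0,0,0,0,0,0,0,0,0,0,0,0,0,0]' 75 15
python3 -m handwheel '[-0.01,0,0,0,-0.02,0,0,0,-0.025,0,0,0,-0.025,0,0,0,-0.025,0,0,0]' 80
python3 plan.py 439.2 392 180 86.4
```

```text
clock: 19.6
eef_pos: [565.3, -37.6, 93.7]
eef_rot: [0.707, 0.022, 0.707, -0.022]
contact_force: [-1.5, -0.4, 3.2]
finger_gap: 0.621
clock: 20.0
eef_pos: [565.1, -37.5, 93.2]
eef_rot: [0.707, 0.022, 0.707, -0.022]
contact_force: [-0.6, 0.1, 0.1]
finger_gap: 0.743
clock: 20.5
eef_pos: [565.1, -37.6, 200.2]
eef_rot: [0.707, 0.022, 0.707, -0.022]
contact_force: [0.5, 0.4, 0.3]
finger_gap: 0.8
t 20.5 pos [565.1 -37.6 200.2] ang 86.4 roll 0.01 shift [ 0.0201  0.4208 -0.1526] F [0.5 0.4 0.3] gap 69.6 q7 1.56
```

```bash
python3 -m handwheel '[0,0.02,-0.0073,0,0,0.03,-0.0109,0,0,0.03,-0.0109,0,0,0.03,-0.0109,0,0,0.03,-0.0109,0,0,0.03,-0.0109,0,0,0.03,-0.0109,0,0,0.03,-0.0109,0,0,0.03,-0.0109,0,0,0.03,-0.0109,0]' 100 >/dev/null
python3 -m handwheel '[0,0.03,-0.0109,0,0,0.03,-0.0109,0,0,0.03,-0.0109,0,0,0.025,-0.009,0,0,0.015,-0.0054,0,0,0,0,0,0,0,0,0]' 100
python3 - <<'E'
from meas import *
im,d,p=cam('wrist');cups(im,d,p)
im,d,p=cam('top');cups(im,d,p)
import plan; plan.plan(439.2,392,43,86.4)
E
```

```text
clock: 22.2
eef_pos: [439.8, 390.2, 198.5]
eef_rot: [0.707, 0.022, 0.707, -0.023]
contact_force: [0.9, -0.8, 0.8]
finger_gap: 1.001
cup [332.  95.] 2357 z [79.2 82.1] top med [334.1 403.7  80.7] circ [334.4 403.6] 18.3
cup [325. 229.] 3989 z [ 6.2 81.8] top med [437.5 392.6  80.4] circ [439.1 392.2] 23.7
cup [468. 227.] 1722 z [79.3 81.9] top med [434.2 502.2  80.6] circ [434.7 502.3] 18.8
cup [343. 159.] 512 z [ 7.7 52.7] top med [749.   26.6  53.6] circ [779.1  -5.6] 52.8
cup [358. 230.] 267 z [128.6 135.3] top med [567.6 -37.2 132. ] circ [568.5 -38.2] 21.3
cup [353. 247.] 296 z [ 23.5 132.6] top med [558.2 -24.5 130.7] circ [566.1 -36.1] 23.6
cup [395. 260.] 83 z [22.  34.7] top med [ 550.3 -131.6   44.2] circ [ 514.3 -130.2] 38.4
cup [177. 290.] 239 z [ 5.6 66.2] top med [439.1 370.   65.2] circ [438.1 372.1] 12.2
cup [151. 337.] 219 z [78.6 85.3] top med [334.8 404.5  82.2] circ [334.6 404.2] 18.1
t 22.3 pos [440.2 389.5 198.5] ang 86.3 roll -0.11 shift [ 0.1555  0.0025 -0.0012] F [ 0.1 -0.2 -0.7] gap 87.1 q7 0.71
```

The first cup stands on the rack with its top at 132 mm. Grasp the second.

```bash
python3 -m handwheel '[0.015,0.0027,-0.0013,0,0.025,0,0,0,0.025,0,0,0,0.025,0,0,0,0.025,0,0,0,0.02,0,0,0,0.015,0,0,0,0.0055,0,0,0,0,0,0,0]' 100 >/dev/null
python3 plan.py 439.1 392 43 86.4
python3 -m handwheel '[0,0,0,0,0,0,0,0,0,0,0,0,0,0,0,0,0,0,0,0,0,0,0,0]' 45 15 
python3 -m handwheel '[-0.005,0,0,0,-0.015,0,0,0,-0.025,0,0,0,-0.025,0,0,0,-0.025,0,0,0,-0.025,0,0,0,-0.015,0,0,0,0,0,0,0]' 
python3 plan.py 488.3 -32.2 180 86.4
```

```text
t 23.2 pos [437.9 393.4  42.1] ang 86.4 roll -0.01 shift [-0.0009 -0.0014  0.0013] F [-0.2  0.3 -0.2] gap 86.7 q7 0.71
clock: 23.8
eef_pos: [438.2, 394.0, 43.2]
eef_rot: [0.707, 0.022, 0.707, -0.022]
contact_force: [0.0, -0.9, 2.0]
finger_gap: 0.621
clock: 24.6
eef_pos: [439.0, 394.9, 180.7]
eef_rot: [0.708, 0.023, 0.706, -0.021]
contact_force: [-0.5, 0.0, -1.2]
finger_gap: 0.624
t 24.6 pos [439.  394.9 180.7] ang 86.4 roll 0.01 shift [-0.0005 -0.4232  0.076 ] F [-0.5  0.  -1.2] gap 54.2 q7 0.71
```

```bash
python3 -m handwheel '[0,-0.02,0.0036,0,0,-0.03,0.0054,0,0,-0.03,0.0054,0,0,-0.03,0.0054,0,0,-0.03,0.0054,0,0,-0.03,0.0054,0,0,-0.03,0.0054,0,0,-0.03,0.0054,0,0,-0.03,0.0054,0,0,-0.03,0.0054,0]' >/dev/null
python3 -m handwheel '[0,-0.03,0.0054,0,0,-0.03,0.0054,0,0,-0.03,0.0054,0,0,-0.025,0.0045,0,0,-0.015,0.003,0,0,0,0,0,0,0,0,0]' 
python3 plan.py 488.3 -32.2 95 86.4
```

```text
clock: 26.3
eef_pos: [486.7, -29.9, 176.9]
eef_rot: [0.706, 0.022, 0.707, -0.022]
contact_force: [-0.9, 0.1, 0.2]
finger_gap: 0.618
t 26.3 pos [486.7 -29.9 176.9] ang 86.4 roll -0.03 shift [ 0.0819 -0.0021  0.0019] F [-0.9  0.1  0.2] gap 53.8 q7 1.5
```

```bash
python3 -m handwheel '[0.015,-0.0006,0.0006,0,0.025,-0.0006,0.0006,0,0.02,0,0,0,0.012,0,0,0,0.006,0,0,0,0.003,0,0,0,0,0,0,0]'
python3 -m handwheel '[0.0015,0,0,0,0,0,0,0,0.001,0,0,0,0,0,0,0]'
python3 plan.py 488.3 -32.2 95 86.4
```

```text
clock: 27.0
eef_pos: [488.9, -31.0, 97.1]
eef_rot: [0.707, 0.022, 0.707, -0.022]
contact_force: [0.3, -0.2, -0.8]
finger_gap: 0.627
clock: 27.4
eef_pos: [488.8, -31.2, 94.5]
eef_rot: [0.707, 0.022, 0.707, -0.022]
contact_force: [0.1, -0.4, -0.8]
finger_gap: 0.624
t 27.4 pos [488.8 -31.2  94.5] ang 86.4 roll 0.01 shift [-0.0005 -0.001  -0.0004] F [ 0.1 -0.4 -0.8] gap 54.2 q7 1.54
```

```bash
python3 -m handwheel '[0.001,0,0,0,0,0,0,0]'
python3 -m handwheel '[0,0,0,0,0,0,0,0,0,0,0,0,0,0,0,0]' 75 15
python3 -m handwheel '[-0.01,0,0,0,-0.02,0,0,0,-0.025,0,0,0,-0.025,0,0,0,-0.025,0,0,0]' 80
python3 -m handwheel '[0,-0.02,0,8.2,0,-0.02,0,8.2,0,-0.02,0,8.2,0,0,0,8.2,0,0,0,8.2,0,0,0,8.2,0,0,0,8.2,0,0,0,8.2,0,0,0,8.2,0,0,0,8.2]' 
python3 -m handwheel '[0,0,0,8,0,0,0,0]'
python3 - <<'E'
from rk import *
im,d,p,C=rk(40,58,'top')
cups(im,d,p); np.savez('t2.npz',im=im,d=d)
from plan import *
th=np.radians(-3.6);c,s=np.cos(th),np.sin(th)
x,y=-81,-96;X=519.5+c*x-s*y;Y=-129.3+s*x+c*y;print(X,Y);plan(X,Y,180,-3.6)
# bar from depth in dryer frame
m=(abs(C[...,2]-92)<8)&(abs(C[...,1]+96)<40)&(C[...,0]<-60)&(C[...,0]>-110);print('bar',np.median(C[m],0),np.percentile(C[m],[5,95],0),m.sum())
E
```

```text
clock: 27.6
eef_pos: [488.6, -31.2, 93.3]
eef_rot: [0.707, 0.022, 0.707, -0.022]
contact_force: [-0.1, 0.6, -0.1]
finger_gap: 0.624
clock: 28.0
eef_pos: [488.7, -31.2, 93.4]
eef_rot: [0.707, 0.022, 0.707, -0.022]
contact_force: [-0.6, -0.2, 0.1]
finger_gap: 0.743
clock: 28.5
eef_pos: [488.6, -31.4, 200.2]
eef_rot: [0.707, 0.022, 0.707, -0.022]
contact_force: [-0.3, 0.2, 0.0]
finger_gap: 0.801
clock: 29.5
eef_pos: [476.5, -89.6, 199.1]
eef_rot: [0.518, 0.482, 0.517, -0.482]
contact_force: [-0.1, -0.2, -0.5]
finger_gap: 0.803
clock: 29.7
eef_pos: [476.6, -89.6, 199.1]
eef_rot: [0.484, 0.516, 0.483, -0.516]
contact_force: [1.2, 0.1, -0.0]
finger_gap: 0.801
top slope x,y [0.0011 0.0024] z at x=-90/0/90 [np.float64(49.1), np.float64(49.2), np.float64(49.3)] n 707 x [-89.3  77.9] y [ 52.7 136.8] rect ((-5.27606201171875, 95.42869567871094), (168.20339965820312, 86.0780258178711), 0.16361764073371887)
cup [343. 159.] 526 z [ 7.5 53.4] top med [747.2  26.6  53.6] circ [778.3  -5.1] 52.7
cup [358. 230.] 267 z [129. 135.] top med [567.9 -37.2 131.9] circ [568.2 -38.2] 21.4
cup [353. 260.] 726 z [ 27.2 134.6] top med [490.4 -29.6 132. ] circ [526.6 -27.9] 59.2
cup [110. 290.] 208 z [78.6 85.6] top med [433.7 502.5  82.5] circ [434.6 503.1] 18.5
cup [151. 337.] 225 z [79.1 85.7] top med [334.7 403.8  82.4] circ [334.6 404.3] 18.2
432.6319451224959 -220.0245338472397
t 29.8 pos [476.6 -89.6 199. ] ang -3.4 roll 0.18 shift [ 0.0189 -0.0357  0.1329] F [-0.2 -0.2 -0.1] gap 69.3 q7 0.04
  return _methods._mean(a, axis=axis, dtype=dtype,
  ret = um.true_divide(
Traceback (most recent call last):
IndexError: index -1 is out of bounds for axis 0 with size 0
```

Both cups are up (tops at 132 mm) and the rack is level. Now the cover bar.

```bash
python3 -m handwheel '[0,-0.009,0.02,0,0,-0.009,0.03,0,0,-0.009,0.03,0,0,-0.009,0.03,0,0,0,0.023,0,0,0,0,0,0,0,0,0]' 38 25
python3 - <<'E'
from plan import *
th=np.radians(-3.6);Rm=np.array([[np.cos(th),-np.sin(th)],[np.sin(th),np.cos(th)]])
def bar(C):
    D=(C[...,:2]-[519.5,-129.3])@Rm;C=np.dstack([D,C[...,2]])
    m=(abs(C[...,2]-92)<10)&(abs(C[...,1]+96)<28)&(C[...,0]<-60)&(C[...,0]>-105);return np.median(C[m],0).round(1),np.percentile(C[m],[5,95],0).round(1).tolist(),m.sum()
a=np.load('top0.npz');print(bar(cloud(a['d'],ctrl.camera_params('top'))))
im,d,p=cam('wrist');print(bar(cloud(d,p)))
plan(432.6,-220,90,-3.6)
f=np.radians(12.53+np.arange(0,101,5));P=129.07*np.c_[-np.cos(f),np.sin(f)];print(np.diff(P,axis=0).round(1).tolist())
E
```

```text
clock: 30.45
eef_pos: [432.2, -220.0, 198.6]
eef_rot: [0.485, 0.515, 0.485, -0.515]
contact_force: [-0.1, -0.3, 1.4]
finger_gap: 0.388
(array([-81.8, -96.8,  91.2]), [[-86.0, -121.1, 87.8], [-77.2, -71.9, 94.6]], np.int64(124))
(array([-82.9, -94.4,  90.5]), [[-87.4, -121.0, 87.4], [-78.4, -70.5, 91.9]], np.int64(938))
t 30.5 pos [ 432.5 -219.3  198.5] ang -3.4 roll 0.17 shift [0.1085 0.0002 0.0007] F [-0.9 -0.2 -0.2] gap 33.6 q7 0.33
[[2.9, 10.9], [3.9, 10.6], [4.8, 10.2], [5.6, 9.7], [6.5, 9.2], [7.2, 8.6], [8.0, 8.0], [8.6, 7.2], [9.2, 6.5], [9.8, 5.6], [10.2, 4.8], [10.6, 3.8], [10.9, 2.9], [11.1, 1.9], [11.2, 1.0], [11.3, -0.0], [11.2, -1.0], [11.1, -2.0], [10.9, -2.9], [10.6, -3.9]]
```

```bash
python3 -m handwheel '[0.015,-0.0008,0,0.1,0.025,0,0,0,0.025,0,0,0,0.02,0,0,0,0.015,0,0,0,0.008,0,0,0,0.004,0,0,0,0,0,0,0]' 
python3 plan.py 431.8 -220 86 -3.6
python3 -m handwheel '[0,0,0,0,0,0,0,0,0,0,0,0,0,0,0,0]' 2 25
python3 plan.py 431.8 -220 86 -3.6
```

```text
clock: 31.3
eef_pos: [431.6, -219.5, 86.4]
eef_rot: [-0.484, -0.515, -0.484, 0.516]
contact_force: [-0.2, -0.7, 0.7]
finger_gap: 0.38
t 31.3 pos [ 431.6 -219.5   86.4] ang -3.6 roll -0.02 shift [0.0004 0.0002 0.0004] F [-0.2 -0.7  0.7] gap 33.0 q7 0.42
clock: 31.7
eef_pos: [430.7, -220.0, 86.5]
eef_rot: [-0.483, -0.516, -0.484, 0.516]
contact_force: [-4.1, 0.3, 8.0]
finger_gap: 0.105
t 31.7 pos [ 430.7 -220.    86.5] ang -3.7 roll -0.09 shift [ 0.0005  0.0011 -0.    ] F [-4.1  0.3  8. ] gap 9.2 q7 0.42
```

Gripped (gap 9 mm). Swing the first 50° along the arc.

```bash
python3 -m handwheel '[-0.0109,0.0029,0,0,-0.0106,0.0039,0,0,-0.0102,0.0048,0,0,-0.0097,0.0056,0,0]' 
python3 -m handwheel '[-0.0092,0.0065,0,0,-0.0086,0.0072,0,0,-0.008,0.008,0,0,-0.0072,0.0086,0,0,-0.0065,0.0092,0,0,-0.0056,0.0098,0,0]' 
python3 plan.py 431.8 -220 86 -3.6
```

```text
clock: 32.1
eef_pos: [447.3, -221.0, 128.6]
eef_rot: [-0.483, -0.515, -0.485, 0.517]
contact_force: [-7.3, -0.5, 3.0]
finger_gap: 0.103
clock: 32.7
eef_pos: [497.9, -224.4, 175.0]
eef_rot: [0.483, 0.516, 0.484, -0.516]
contact_force: [-2.5, -0.2, 3.2]
finger_gap: 0.105
t 32.7 pos [ 497.9 -224.4  175. ] ang -3.7 roll -0.11 shift [ 0.089  -0.0663 -0.0002] F [-2.5 -0.2  3.2] gap 9.1 q7 0.38
```

```bash
python3 -m handwheel '[-0.0048,0.0102,0,0,-0.0038,0.0106,0,0,-0.0029,0.0109,0,0,-0.0019,0.0111,0,0,-0.001,0.0112,0,0]' 
python3 -m handwheel '[0,0.0113,0,0,0.001,0.0112,0,0,0.002,0.0111,0,0,0.0029,0.0109,0,0,0.002,0.005,0,0,0,0,0,0]' 
python3 plan.py 431.8 -220 86 -3.6
```

```text
clock: 33.2
eef_pos: [552.7, -227.9, 187.4]
eef_rot: [-0.484, -0.516, -0.484, 0.516]
contact_force: [-2.1, -1.7, 0.7]
finger_gap: 0.103
clock: 33.8
eef_pos: [601.8, -231.2, 178.9]
eef_rot: [-0.484, -0.516, -0.483, 0.516]
contact_force: [-0.1, -1.4, 1.3]
finger_gap: 0.103
t 33.8 pos [ 601.8 -231.2  178.9] ang -3.7 roll -0.09 shift [ 0.0929 -0.1704 -0.0006] F [-0.1 -1.4  1.3] gap 9.0 q7 0.41
```

```bash
python3 -m handwheel '[0.001,0.003,0,0,0.001,0.003,0,0,0.0008,0.002,0,0,0,0,0,0]' 
python3 -m handwheel '[0,0,0,0,0,0,0,0,0,0,0,0]' 38
python3 -m handwheel '[-0.01,0,0,0,-0.02,0,0,0,-0.025,0,0,0,-0.025,0,0,0,0,0,0,0]' 
python3 plan.py 464 -222 220 86.4
```

```text
clock: 34.2
eef_pos: [606.7, -231.5, 177.0]
eef_rot: [-0.482, -0.515, -0.485, 0.517]
contact_force: [-13.8, -0.1, 10.7]
finger_gap: 0.105
clock: 34.5
eef_pos: [609.5, -230.6, 176.6]
eef_rot: [0.484, 0.516, 0.484, -0.515]
contact_force: [-0.2, -0.5, 0.6]
finger_gap: 0.293
clock: 35.0
eef_pos: [610.7, -232.0, 261.2]
eef_rot: [0.486, 0.517, 0.482, -0.515]
contact_force: [0.2, -0.5, 0.0]
finger_gap: 0.379
t 35.0 pos [ 610.7 -232.   261.2] ang -3.7 roll 89.92 shift [ 0.0403 -0.0008  0.1473] F [ 0.2 -0.5  0. ] gap 32.9 q7 0.39
```

```bash
python3 -m handwheel '[0,-0.02,0,0,0,-0.03,0,-5,0,-0.03,0,-8.5,0,-0.03,0.005,-8.5,0,-0.02,0.01,-8.5,0,0,0,-8.5,0,0,0,-8.5,0,0,0,-8.5,0,0,0,-8.5,0,0,0,-8.5]' 0 >/dev/null
python3 -m handwheel '[0,0,0,-8.5,0,0,0,-8,0,0,0,0]' 0
python3 plan.py 458.6 -221.7 220 86.4
python3 - <<'E'
from meas import *
im,d,p=cam('wrist');save(im,'w3.png');C=cloud(d,p)
th=np.radians(-3.6);D=(C[...,:2]-[519.5,-129.3])@np.array([[np.cos(th),-np.sin(th)],[np.sin(th),np.cos(th)]])
m=(C[...,2]>80)&(C[...,2]<105)&(abs(D[...,0]+7)<35)&(abs(D[...,1]+96)<25)
print(m.sum(),np.median(D[m],0),np.percentile(D[m],[3,97],0),np.percentile(C[m][:,2],[50,98]))
E
```

```text
clock: 36.3
eef_pos: [484.7, -254.6, 256.6]
eef_rot: [0.707, 0.025, 0.707, -0.025]
contact_force: [0.6, 1.1, 0.4]
finger_gap: 0.002
t 36.3 pos [ 484.7 -254.6  256.6] ang 85.9 roll -0.45 shift [ 0.0366  0.0312 -0.0281] F [0.6 1.1 0.4] gap 0.2 q7 1.96
165 [-20.14816799 -98.56073306] [[ -25.13683412 -103.83871281]
 [ -13.51194095  -93.10376634]] [95.38645741 97.94252713]
```

View pics/w3.png

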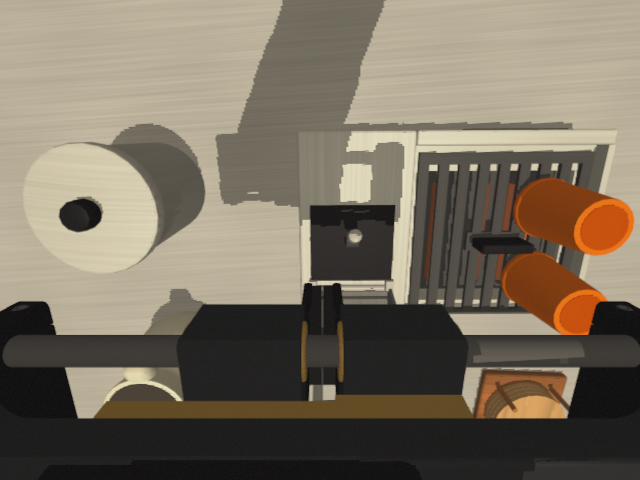

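Wrist view: the cover is open, the toggle is at (355,235) leaning to the front, both orange cups stand on the rack at (600,225) and (583,310), and the canister is well clear at (100,207). Lowering the shut fingers in front of the toggle.

```bash
python3 -m handwheel '[0,0.01,-0.008,-0.45,0,0.015,-0.01,0,0.02,0.0055,-0.003,0,0.02,0,0,0,0.02,0,0,0,0,0,0,0]' 0
python3 plan.py 465.5 -223.1 98 86.4
```

```text
clock: 36.95
eef_pos: [464.0, -221.5, 194.4]
eef_rot: [0.705, 0.024, 0.708, -0.023]
contact_force: [-0.4, -0.1, -0.7]
finger_gap: 0.003
t 37.0 pos [ 464.  -221.5  194.4] ang 86.2 roll -0.24 shift [ 0.0964 -0.0016  0.0019] F [-0.4 -0.1 -0.7] gap 0.2 q7 1.9
```

```bash
python3 -m handwheel '[0.02,-0.0016,0,0,0.025,0,0,0,0.025,0,0,0,0.017,0,0,0,0.007,0,0,0,0.001,0,0,0,0,0,0,0]' 0 60
python3 -m handwheel '[0,0,0.004,0,0,0,0.005,0,0,0,0.005,0,0,0,0.005,0,0,0,0.004,0,0,0,0,0]'
python3 plan.py 497 -225.2 98 86.4
```

```text
clock: 37.65
eef_pos: [466.2, -224.6, 102.6]
eef_rot: [0.707, 0.023, 0.706, -0.023]
contact_force: [0.1, -0.0, 0.5]
finger_gap: 0.004
clock: 38.25
eef_pos: [489.2, -226.0, 101.5]
eef_rot: [0.707, 0.023, 0.707, -0.023]
contact_force: [-0.1, 0.7, -0.2]
finger_gap: 0.007
t 38.2 pos [ 489.2 -226.   101.5] ang 86.3 roll -0.12 shift [0.0035 0.0013 0.0077] F [-0.1  0.7 -0.2] gap 0.6 q7 1.97
```

```bash
python3 -m handwheel '[0,0,0.003,0,0,0,0.003,0,0,0,0.002,0,0,0,0,0]'
python3 -m handwheel '[0,0,0.002,0,0,0,0.002,0,0,0,0.001,0,0,0,0,0]'
python3 -m handwheel '[0,0,0.001,0,0,0,0.001,0,0,0,0.0,0]'
```

```text
clock: 38.65
eef_pos: [496.9, -226.6, 101.5]
eef_rot: [0.707, 0.023, 0.707, -0.023]
contact_force: [-1.9, -0.4, 0.2]
finger_gap: 0.005
clock: 39.05
eef_pos: [498.6, -226.7, 101.1]
eef_rot: [0.705, 0.024, 0.709, -0.023]
contact_force: [-13.9, 1.9, 11.5]
finger_gap: 0.005
clock: 39.35
eef_pos: [499.0, -226.7, 100.9]
eef_rot: [0.703, 0.024, 0.71, -0.023]
contact_force: [-22.1, 4.0, 16.8]
finger_gap: 0.007
```

The force has risen to the end stop. Back off, rise and check the toggle.

```bash
python3 -m handwheel '[0,0,-0.01,0,0,0,-0.015,0,-0.01,0,-0.015,0,-0.02,0,0,0,-0.025,0,0,0,-0.025,0,0,0,-0.025,0,0,0,-0.025,0,0,0,-0.02,0,0,0,0,0,0,0]'
python3 - <<'E'
from meas import *
im,d,p=cam('wrist');C=cloud(d,p);save(cv2.resize(im[100:340,180:640],None,fx=1.7,fy=1.7),'w4.png')
th=np.radians(-3.6);D=(C[...,:2]-[519.5,-129.3])@np.array([[np.cos(th),-np.sin(th)],[np.sin(th),np.cos(th)]])
m=(C[...,2]>80)&(C[...,2]<105)&(abs(D[...,0]+7)<35)&(abs(D[...,1]+96)<25)
print(m.sum(),np.median(D[m],0),np.percentile(D[m],[3,97],0),np.percentile(C[m][:,2],[50,98]))
from plan import plan; plan(606.7,-231.5,260,-3.6)
E
```

```text
clock: 40.35
eef_pos: [465.3, -224.9, 254.5]
eef_rot: [0.709, 0.023, 0.705, -0.023]
contact_force: [0.7, -0.8, 0.1]
finger_gap: 0.005
226 [ -0.35672229 -98.24268502] [[  -5.33140186 -103.89638261]
 [   7.22049118  -92.591529  ]] [92.85755722 97.07260723]
t 40.4 pos [ 464.7 -224.5  252.8] ang 86.3 roll 89.87 shift [-0.0067  0.1422 -0.002 ] F [-0.5 -0.7 -0.3] gap 0.3 q7 1.89
```

View pics/w4.png

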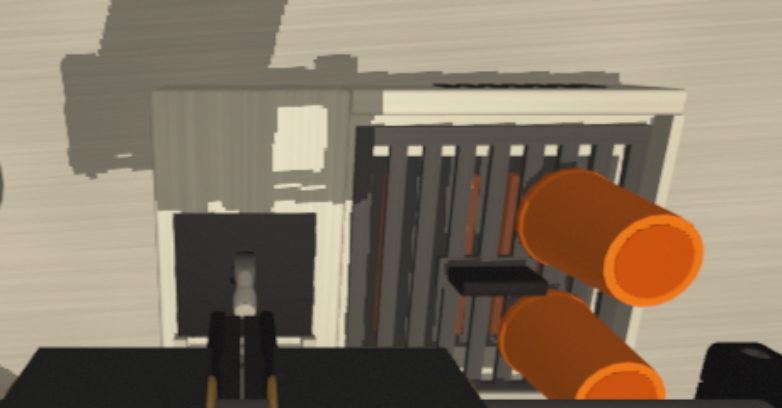

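The toggle now leans to the rear (tip at x≈+4..7, z 97; crop (245,280)). Next: turn back and regrip the bar to close.

```bash
python3 -m handwheel '[-0.01,0,0,8.5,0,0,0,8.5,0,0,0,8.5,0,0,0,8.5,0,0,0,8.5,0,0,0,8.5,0,0,0,8.5,0,0,0,8.5,0,0,0,8.5,0,0,0,8.5]' 38 25 >/dev/null
python3 -m handwheel '[0,0,0,4.9,0,0.02,0,0,0,0.03,0,0,0,0.03,0,0,0,0.03,0,0,0,0.02,0,0,0,0.012,0,0,0,0,0,0]'
python3 - <<'E'
from meas import *
th=np.radians(-3.6)
for n in('wrist','top','side'):
    im,d,p=cam(n);C=cloud(d,p)
    D=(C[...,:2]-[519.5,-129.3])@np.array([[np.cos(th),-np.sin(th)],[np.sin(th),np.cos(th)]])
    for nm,m in(('toggle',(C[...,2]>85)&(C[...,2]<105)&(abs(D[...,0]+7)<28)&(abs(D[...,1]+96)<14)),('bar',(C[...,2]>170)&(C[...,2]<190)&(abs(D[...,0]-95)<20)&(abs(D[...,1]+96)<25))):
        if m.sum()>5: print(n,nm,m.sum(),np.median(D[m],0).round(1),np.percentile(D[m],[3,97],0).round(1).tolist(),np.percentile(C[m][:,2],[50,98]).round(1))
from plan import plan; plan(608.3,-231.2,177,-3.6)
E
```

```text
clock: 42.2
eef_pos: [606.3, -232.7, 259.4]
eef_rot: [-0.484, -0.515, -0.485, 0.516]
contact_force: [-0.1, -0.7, -0.5]
finger_gap: 0.376
wrist toggle 187 [  4.1 -95.9] [[-3.3, -102.2], [9.7, -91.1]] [94.8 97.4]
wrist bar 1010 [ 93.7 -94.4] [[89.0, -119.2], [97.8, -72.4]] [181.5 183.2]
top toggle 42 [  2.9 -95.2] [[-4.3, -101.2], [10.0, -90.4]] [94.8 99.4]
top bar 65 [ 93.4 -84. ] [[89.5, -96.0], [98.6, -72.3]] [182.  186.4]
side toggle 43 [  -2.2 -101.1] [[-8.4, -105.0], [6.4, -94.3]] [93.8 99.2]
side bar 99 [ 88.6 -96.4] [[85.4, -119.4], [94.1, -74.4]] [182.9 186.2]
t 42.4 pos [ 604.5 -233.6  260.9] ang -3.7 roll -0.07 shift [ 0.0839  0.0037 -0.0026] F [-0.3 -1.1  0.3] gap 33.2 q7 0.37
```

```bash
python3 -m handwheel '[0.015,0.0026,-0.0026,0,0.02,0,0,0,0.02,0,0,0,0.015,0,0,0,0.009,0,0,0,0.005,0,0,0,0,0,0,0,0,0,0,0]' 38
python3 plan.py 607.5 -231.2 177 -3.6
python3 -m handwheel '[0,0,0,0,0,0,0,0,0,0,0,0,0,0,0,0]' 2 25
python3 plan.py 607.5 -231.2 177 -3.6
```

```text
clock: 43.15
eef_pos: [608.5, -231.1, 178.3]
eef_rot: [0.484, 0.516, 0.484, -0.515]
contact_force: [0.0, 0.3, 0.5]
finger_gap: 0.384
t 43.1 pos [ 608.5 -231.1  178.3] ang -3.6 roll -0.04 shift [ 0.0013 -0.0009  0.0001] F [0.  0.3 0.5] gap 33.4 q7 0.38
clock: 43.55
eef_pos: [606.6, -230.9, 177.5]
eef_rot: [-0.483, -0.515, -0.485, 0.516]
contact_force: [-11.3, 3.1, 12.6]
finger_gap: 0.104
t 43.5 pos [ 606.6 -230.9  177.5] ang -3.7 roll -0.06 shift [0.0005 0.0009 0.0002] F [-11.3   3.1  12.6] gap 9.0 q7 0.38
```

```bash
python3 -m handwheel '[-0.0039,-0.0106,0,0,-0.0029,-0.0109,0,0,-0.002,-0.0111,0,0,-0.001,-0.0112,0,0,0,-0.0113,0,0]' 
python3 -m handwheel '[0.001,-0.0112,0,0,0.0019,-0.0111,0,0,0.0029,-0.0109,0,0,0.0038,-0.0106,0,0,0.0048,-0.0102,0,0]' 
python3 -m handwheel '[0.0056,-0.0098,0,0,0.0065,-0.0092,0,0,0.0072,-0.0086,0,0,0.008,-0.008,0,0,0.0086,-0.0072,0,0]' 
python3 plan.py 431.6 -220 86 -3.6
```

```text
clock: 44.05
eef_pos: [552.6, -227.3, 188.2]
eef_rot: [0.484, 0.516, 0.483, -0.515]
contact_force: [2.1, 0.4, 1.0]
finger_gap: 0.103
clock: 44.55
eef_pos: [498.1, -223.8, 172.4]
eef_rot: [-0.484, -0.516, -0.484, 0.516]
contact_force: [1.5, 0.5, 0.1]
finger_gap: 0.106
clock: 45.05
eef_pos: [455.9, -221.1, 136.3]
eef_rot: [-0.484, -0.516, -0.484, 0.516]
contact_force: [4.0, 1.1, -1.5]
finger_gap: 0.095
t 45.0 pos [ 455.9 -221.1  136.3] ang -3.6 roll -0.03 shift [ 0.0503 -0.0243  0.0004] F [ 4.   1.1 -1.5] gap 8.2 q7 0.37
```

```bash
python3 -m handwheel '[0.0092,-0.0065,0,0,0.0097,-0.0056,0,0,0.0102,-0.0048,0,0,0.0106,-0.0039,0,0,0.0105,-0.0029,0,0,0,0,0,0]' 
python3 -m handwheel '[0.0015,0,0,0,0,0,0,0]' 
python3 plan.py 431.6 -220 86 -3.6
```

```text
clock: 45.65
eef_pos: [431.6, -219.6, 85.2]
eef_rot: [-0.483, -0.515, -0.485, 0.516]
contact_force: [-2.8, 3.2, 1.3]
finger_gap: 0.096
clock: 45.85
eef_pos: [431.5, -219.6, 84.8]
eef_rot: [-0.483, -0.515, -0.485, 0.516]
contact_force: [-5.7, 2.6, 1.7]
finger_gap: 0.097
t 45.9 pos [ 431.5 -219.6   84.8] ang -3.7 roll -0.06 shift [-0.0012  0.0001  0.0004] F [-5.7  2.6  1.7] gap 8.4 q7 0.4
```

Shut. Release, rise and move aside, then check everything from the cameras.

```bash
python3 -m handwheel '[0,0,0,0,0,0,0,0,0,0,0,0,0,0,0,0,-0.01,0,0,0,-0.02,0,0,0,-0.025,0,0,0,-0.025,0,0,0,-0.025,0,0,0,0,0,0,0]' 38 25
python3 -m handwheel '[-0.02,0,0,0,-0.02,0,0,0,-0.02,-0.01,-0.01,0,0,-0.01,-0.01,0,0,0,0,0]'
python3 - <<'E'
from rk import *
import rk
im,d,p,C=rk.rk(40,58,'top');cups(im,d,p)
for n in('top','wrist'):
    if n=='wrist': im2,d2,p2=cam(n);C0=cloud(d2,p2);th=np.radians(-3.6);D=(C0[...,:2]-[519.5,-129.3])@np.array([[np.cos(th),-np.sin(th)],[np.sin(th),np.cos(th)]]);C=np.dstack([D,C0[...,2]])
    h=(abs(C[...,2]-113)<12)&(abs(C[...,0]-3)<45)&(abs(C[...,1]+96)<45)
    b=(abs(C[...,2]-92)<10)&(abs(C[...,1]+96)<28)&(C[...,0]<-60)&(C[...,0]>-105)
    for nm,m in(('hood',h),('bar',b)):
        if m.sum()>5:
            P=C[m];s=np.linalg.lstsq(np.c_[P[:,:2],np.ones(len(P))],P[:,2],rcond=None)[0] if nm=='hood' else None
            print(n,nm,m.sum(),np.median(P,0).round(1),s if s is None else s.round(3))
save(im,'t3.png')
a=np.load('top0.npz');C0=cloud(a['d'],p);C1=cloud(d,p)
h=(abs(C0[...,2]-113)<12);h[:,:400]=0;h[:, 480:]=0
if (abs(C1[h][:,2]-113)<12).sum(): print('hood z before/after',np.median(C0[h],0).round(1),np.median(C1[h],0).round(1))
E
```

```text
clock: 46.85
eef_pos: [434.7, -220.7, 194.4]
eef_rot: [0.486, 0.517, 0.482, -0.514]
contact_force: [0.1, -0.5, -0.5]
finger_gap: 0.379
clock: 47.35
eef_pos: [413.8, -197.8, 250.9]
eef_rot: [0.484, 0.516, 0.484, -0.515]
contact_force: [0.2, -0.3, -1.2]
finger_gap: 0.38
top slope x,y [-0.0007  0.0021] z at x=-90/0/90 [np.float64(49.4), np.float64(49.4), np.float64(49.3)] n 2234 x [-89.1  77.8] y [-29.8 136.5] rect ((-5.313133239746094, 53.94666290283203), (167.9546356201172, 168.77537536621094), 0.25394901633262634)
cup [343. 159.] 522 z [ 7.9 53. ] top med [749.   26.6  53.4] circ [779.5  -5.8] 52.8
cup [358. 230.] 266 z [128.8 135.3] top med [567.2 -37.1 132.2] circ [568.5 -37.7] 21.3
cup [353. 260.] 731 z [ 26.1 134.6] top med [491.8 -29.5 131.9] circ [526.7 -29.1] 59.3
cup [395. 260.] 80 z [22.  42.9] top med [ 550.5 -131.8   43.1] circ [ 508.3 -129.2] 44.7
cup [110. 290.] 211 z [78.9 85.3] top med [433.9 503.   82.4] circ [434.8 503.1] 18.5
cup [151. 337.] 224 z [78.5 85.5] top med [335.  403.9  82.6] circ [334.7 403.6] 18.5
top hood 950 [  1.3 -77.  112.4] [-1.00000e-03 -1.10000e-02  1.11302e+02]
top bar 75 [-81.7 -84.5  91.5] None
wrist hood 9458 [  0.3 -93.6 111.2] [ 7.00000e-03 -1.00000e-02  1.10048e+02]
wrist bar 626 [-83.1 -94.5  90.5] None
hood z before/after [ 514.8 -224.   112.5] [ 499.4 -191.9  114.3]
```

View pics/t3.png

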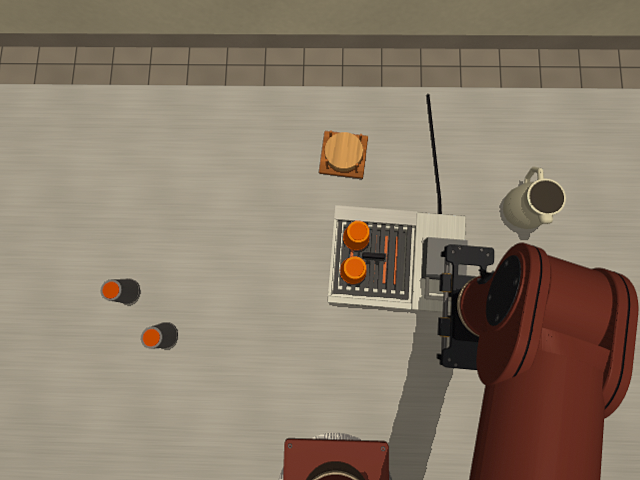

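Top view: both orange cups stand on the fitted rack at (357,235) and (354,268), and the hood is level with its bar back at its starting place. The jug and coasters haven't moved, but the arm hides the canister. Move aside and check it.

```bash
python3 -m handwheel '[-0.02,0,-0.01,0,0,0,-0.03,0,0,0,-0.03,0,0,0,-0.03,0,0,0,-0.03,0,0,0,-0.03,0,0,0,-0.03,0,0,0,-0.03,0,0,0,-0.03,0,0,0,-0.03,0]' 
python3 -m handwheel '[0,0,-0.03,0,0,0,-0.03,0,0,0,-0.03,0,0,0,-0.03,0,0,0,0,0]'
python3 - <<'E'
from rk import *
im,d,p,C=rk(40,58,'top');save(im[60:420,60:640],'t4.png')
a=np.load('top0.npz');C0=cloud(a['d'],p);C1=cloud(d,p)
for nm,(r0,r1,c0,c1),zl in(('canister',(255,330,500,590),140),('jug',(165,235,495,575),110),('coasters',(125,185,315,375),45),('hood',(225,290,415,475),100),('bar',(275,305,422,464),84)):
    for Q in(C0,C1):
        P=Q[r0:r1,c0:c1].reshape(-1,3);P=P[P[:,2]>zl];print(nm,P.mean(0).round(1),len(P))
E
```

```text
clock: 48.45
eef_pos: [432.3, 81.8, 269.8]
eef_rot: [-0.484, -0.515, -0.484, 0.516]
contact_force: [-0.3, 0.1, 0.5]
finger_gap: 0.382
clock: 48.95
eef_pos: [439.3, 204.5, 269.3]
eef_rot: [-0.485, -0.514, -0.486, 0.515]
contact_force: [-0.7, -0.1, -0.3]
finger_gap: 0.379
top slope x,y [-0.0019  0.0011] z at x=-90/0/90 [np.float64(49.5), np.float64(49.3), np.float64(49.1)] n 1348 x [-89.1  78.1] y [-29.9 136.4] rect ((-5.1006622314453125, 53.90895080566406), (168.06918334960938, 168.8318328857422), 0.2597184479236603)
canister [ 443.  -352.9  304.1] 159
canister [ 441.6 -335.9  338.4] 163
jug [ 640.5 -423.2  144. ] 1357
jug [ 640.8 -424.5  141.4] 1350
coasters [658.2   2.1 373.4] 49
coasters [660.3   5.6 366.9] 50
hood [ 514.2 -221.6  121.7] 1666
hood [ 514.5 -222.6  118.4] 1660
bar [ 452.8 -217.7  113.1] 460
bar [ 453.3 -219.2  106.7] 459
```

View pics/t4.png

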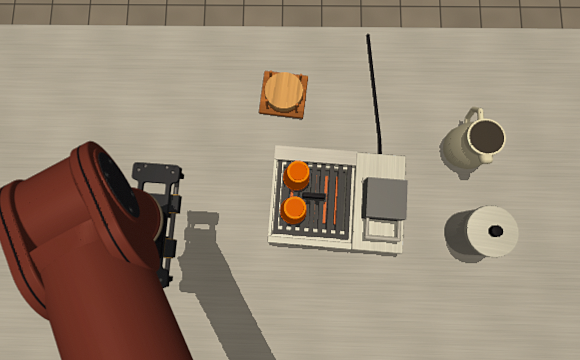

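The final view matches the start for the canister at (495,231), the jug at (480,140) and the coasters at (284,94). The cover is shut at (385,197), and both cups are on the flat rack at (297,175) and (293,210). Handing in.

```bash
python3 -c "
from station import ctrl
print(ctrl.job_done(), ctrl.get_obs()['clock'])"
```

```text
the job is handed in; nothing more can be done
the job is handed in; nothing more can be done
```

The job is done and handed in at about 49 s on the robot's clock.

- **Rack:** I hooked its rear edge under the lip and lowered the front. It lies level on its ledges, with its top at 49.3 mm and its front edge 89 mm ahead of the well centre.
- **Cups:** Only two orange cups were present, and both stand mouth down on the rack at its two left places, tops at about 132 mm. I left the two grey-bodied look-alikes alone.
- **Cover and switch:** I swung the cover back to its stop, where it stayed open, and pushed the toggle to the rear against its stop (about 22 N sideways, 28 N in all). The cover is shut again: the hood is level and the handle bar is within about 1 mm of where it started.
- **Bystanders:** In the last picture the jug, canister and coasters are where they began.

**Checks that were weaker:**
- **Toggle:** The wrist and top cameras put the tip 3–4 mm rear of the dryer's centre, short of the 7 mm expected, because it was only partly visible. The side camera read about -2 mm. All three are past upright. After the cover was shut the switch could not be checked again.
- **Canister and coasters:** My depth comparison for these two was useless because of stray depth readings, so I judged them from the picture. The jug's reading agreed to about 1 mm in position.

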